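Check the flower brooch through a loupe held at the focus mark

TASK

Lift the brass-knobbed lid of the wooden jewellery case until it rests open on its stop. Then take the green-handled loupe and hold it level, its lens centred over the gold flower brooch in the case and its rim at the height of the red collar on the gauge post. Finish while still holding it there, steady in the gripper and touching nothing else, with the lid still open; leave the jewellery, the collar and everything else where they are.

Things in the scene. Friction and masses are not known exactly. Their poses are not given: they have to be found in the camera images.
- case: dark wooden case with a reddish-brown lid, fixed to the bench, 150 (x) x 190 (y) x 45 mm high without its lid; origin at the centre of its underside, x axis towards the hinge side (away from the robot). Walls, floor and dividers are 6 mm thick, giving 2 x 3 compartments lined in white; the jewellery lies on the floor 6 mm above the bench
- case_lid (a joint): angle of the case's lid (rad): 0 shut, 1.83 (105 degrees) resting on its open stop. The lid is 150 x 190 x 8 mm, 0.22 kg, hinged without a spring along the case's far top edge (axis parallel to the case's y); let go before it is past upright (about 1.57) it falls shut, past that it falls open onto the stop
- lid_hinge (a point): point on the lid's hinge axis, at the middle of the case's far top edge, 75 mm along the case's x from its centre and 45 mm above the bench
- lid_knob (a point): centre of the lid's brass knob: a cylinder 24 mm long, 18 mm in diameter, lying parallel to the hinge (the case's y), 28 mm out in front of the lid's front edge on a 10 mm wide stem. 178 mm from the hinge axis, 49 mm above the bench when shut. Pinched on its two end faces it can pivot between the fingers as the lid swings up
- loupe: loupe lying flat on the bench: a steel ring 53 mm across and 12 mm high with a glass lens, and a green handle in line with it; about 0.08 kg. Origin at the underside of the ring's centre; x axis from the handle to the lens, z up
- lens_center (a point): centre of the loupe's lens and of its ring, 6 mm above the loupe's underside
- loupe_grip (a point): middle of the loupe's green handle, a bar 80 mm long (along the loupe's x), 14 mm wide and 22 mm high, 80 mm behind the lens centre and 11 mm above the loupe's underside
- brooch: gold flower brooch with six petals and a red centre, 36 mm across, 5 mm thick (red centre to 11 mm), lying loose in one of the case's compartments; origin at the centre of its underside
- brooch_center (a point): centre of the flower brooch, 5 mm above its underside
- gauge: focus gauge fixed to the bench to the left or right of the case: a dark round base 56 mm across and 14 mm high with an upright steel post 10 mm thick, its top 180 mm above the bench; origin at the centre of its underside
- focus_mark (a point): centre of the red collar on the gauge post (24 mm across, 14 mm tall, its height differs from run to run): the focal height for the middle of the lens
- silver_ring: plain silver finger ring, 22 mm across, 6 mm high, lying in the case; leave alone
- white_pendant: white round pendant, 28 mm across, lying in the case; leave alone
- blue_stud: square stud with a blue stone, 18 mm, lying in the case; leave alone
- ring_cone: pale wooden ring cone, 52 mm across, 78 mm tall, standing loose on the other side of the case from the gauge; leave alone
- bowl: white bowl, 84 mm across, 45 mm high; leave alone
- brush: brush with wooden handle, 170 mm long, lying on the bench; leave alone
- thread_spool: golden thread spool, 48 mm across, 76 mm tall; leave alone
- pliers: small pliers with blue grips, 150 mm long, lying on the bench; leave alone
There are look-alikes about, which are no part of the job. Leave any orange look-alike of the loupe alone.

How it is judged:
On the way, in this order (a step that is already met when the one before it is completed fails the run):
1. the case's lid is open on its stop while the loupe still lies on the bench (value of joint case_lid above 1.76 rad and height (world z) of lens_center below 0.03 m), for 0.2 s.
2. the loupe is lifted off the bench by the gripper (contact force between the fingers and loupe above 1 N and height (world z) of lens_center above 0.05 m), for 0.2 s.
At the end, for the whole second after the job is handed in: Lid open over 1.74 rad; loupe still, held by the fingers, touching nothing else, level within 0.12 rad, lens centre within 12 mm horizontally of the brooch and 7 mm in height of the collar's middle. Moved at most: jewellery 12 mm, other loose things 25 mm, collar 5 mm (value of joint case_lid above 1.74 rad and contact force between the fingers and loupe above 1 N and horizontal distance between lens_center and brooch_center below 0.012 m and z of lens_center in the frame of focus_mark between -0.007 and 0.007 m and angle between loupe's own z axis and vertical below 0.12 rad and linear speed of loupe below 0.02 m/s and angular speed of loupe below 0.15 rad/s and contact force between loupe and case below 0.05 N and contact force between loupe and gauge below 0.05 N and contact force between loupe and brooch below 0.05 N and contact force between loupe and silver_ring below 0.05 N and contact force between loupe and white_pendant below 0.05 N and contact force between loupe and blue_stud below 0.05 N and contact force between loupe and ring_cone below 0.05 N and contact force between loupe and bowl below 0.05 N and contact force between loupe and brush below 0.05 N and contact force between loupe and thread_spool below 0.05 N and contact force between loupe and pliers below 0.05 N and distance of each of brooch, silver_ring, white_pendant, blue_stud from where it was at the start of the episode below 0.012 m and distance of each of ring_cone, bowl, brush, thread_spool, pliers from where it was at the start of the episode below 0.025 m and distance of focus_mark from where it was at the start of the episode below 0.005 m); the arm keeps its last pose, push and grip.
It fails at once if the jewellery in the case is disturbed (moved over 12 mm) (distance of any of brooch, silver_ring, white_pendant, blue_stud from where it was at the start of the episode above 0.012 m).
It fails at once if the gauge's collar is shifted (over 5 mm) (distance of focus_mark from where it was at the start of the episode above 0.005 m).
It fails at once if a bystander on the bench is pushed away (over 25 mm) (distance of any of ring_cone, bowl, brush, thread_spool, pliers from where it was at the start of the episode above 0.025 m).
It also fails if it takes over 54 s, if anything falls off the work surface, if the arm or the gripper's body presses on something with over 40 N, if the wrist force passes 120 N, or if a joint passes its speed limit or range.

ROBOT

A 7-joint arm with a two-finger parallel gripper is mounted at the origin on the work surface. World frame = base frame: x ahead of the robot, y to its left, z up, the work surface at z = 0. Lengths are in m, angles in rad, forces in N, time in s.
With the tool pointing down it reaches from about 0.425 to 0.825 m from the base axis. Payload 3.6 kg.
Tool frame: the origin (TCP) lies at the very end of the fingers, on their centre line; the grasp point (between the pads) lies 19 mm behind it; z points along the fingers, y is the direction in which the jaws open and shut (so a half turn about z gives the same grasp; the last joint's range is limited). The gripper opens to 93 mm and grips with 3 to 60 N. Pads are 15 mm wide; open, the fingers measure 128 mm over their backs; the gripper's body (75 mm by 188 mm) begins 65 mm behind the grasp point.
Start: joints at [1.288, 0.615, -0.013, 1.423, 0.008, 1.103, -0.04], TCP at [0.165, -0.629, 0.219] pointing down, gripper open.
Joint ranges: [-3.12, 3.12], [-0.3, 2.06], [-1.34, 1.32], [0.26, 2.42], [-1.36, 4.5], [0.01, 1.98], [-2.84, 2.84]. Speed limits (rad/s): [2.79, 2.79, 3.14, 3.14, 3.14, 3.14, 3.14].

INTERFACE

Orientations are given as a rotation vector (axis times angle).
In Python, from rig import * gives the robot as it stands.
- The arm moves only by the tool drive_tool, never from a script. Its arguments are lists of equal length, an entry for each row: "slide": the shift along the tool's x, y, z in m, a list of three; "dr": the turn, a rotation vector about the tool's x, y, z in rad, a list of three; "hand": the opening in per cent of the stroke, from 0 (shut) to 100 (fully open). A call has 1 to 10 rows; each row is the pose to reach, as a shift and turn from the pose commanded when the call began, along the tool's axes at that moment; what a row does not reach only later rows make up. A row lasts 1/12 s, in which the tool goes at most 41.7 mm and 7.16 degrees, less where a joint would pass 70% of its speed; a pose out of reach is approached as far as the arm can. A call with a gripper value outside its range is refused whole. The fingers move at their own pace and stop on an object; the grip force is fixed at half the most. Time passes only in rows, so rows that repeat a pose let the fingers close. It gives the time, the measured TCP pose, the force and the opening at its end, in the units of the state.
- read_state(): the state, without advancing time (a new reading comes with each control period).
- get_image(name): name is "side" or "top" or "wrist"; returns the picture (400x640x3 uint8, red, green, blue); there is no depth.
- calibration(name): a dict with "K" (3x3 intrinsics, pixels), "cam_to_world" (4x4, takes a point from camera to world coordinates); the wrist camera has in their place "T_tool_cam" (4x4, takes a point from camera to tool coordinates, whose origin is the TCP and whose axes are the flange's). Camera axes: x right, y down, z forward; pixel columns grow to the right and rows downward; lengths in m; the calibration is good to about 2 mm. The wrist camera is an equidistant fisheye: a pixel r from the principal point sees the ray r / f radians off the axis. A picture is of the moment at which its call begins: read the wrist's pose just before it. calibration takes no time and is no camera call.
- close_job(): hands the job in, once; it reports no verdict.
The state is a dict: "time_s": time; "joint_pos": joint angles; "joint_velocities": joint speeds; "tau": joint torques, N m; "position": TCP position; "eef_rot": TCP orientation; "contact_force": force on the tool from outside, world axes, zero at the start; "torque": the same for the moment, N m; "opening": opening from 0.0 (shut) to 1.0 (fully open).
Only numpy, scipy, OpenCV 4.12 (cv2) and the standard library are available. Lean on these libraries where they do the work, as an engineer would, in place of code of your own. Each camera call takes 0.05 s, during which the arm holds its last target.

## Working session

There is one attempt and no reset: what is moved stays moved. The work goes in short steps, Python scripts to look and compute and a tool call to move; the robot and the scene stay as the last step left them, time stands still between calls to the robot, and variables do not carry over. Pictures are saved under pics/ and viewed, and the job is handed in when it is done.

Besides the shell and the picture viewer there is one more tool, called as name(argument=value, ...) on one line, values as JSON. drive_tool: Moves the arm, as the interface text tells. Its arguments: {"type":"object","properties":{"slide":{"type":"array","items":{"type":"array","items":{"type":"number"}}},"dr":{"type":"array","items":{"type":"array","items":{"type":"number"}}},"hand":{"type":"array","items":{"type":"number"}}},"required":["slide","dr","hand"]}

```bash
mkdir -p pics; ls; python3 - <<'E'
from rig import *
import cv2
s=read_state(); print(s)
for n in ("side","top","wrist"):
    im=get_image(n); cv2.imwrite(f"pics/{n}0.png",im[:,:,::-1]); 
    c=calibration(n); print(n,{k:np_ for k,np_ in c.items()})
E
```

```text
pics
{'time_s': 0.0, 'joint_pos': array([ 1.28752186,  0.61591533, -0.01264546,  1.42488575,  0.00812761,
        1.10335878, -0.04040861]), 'joint_velocities': array([-0.00047126, -0.00105312,  0.00017691, -0.00077949, -0.00086572,
        0.00031582, -0.00160942]), 'tau': array([-2.90575290e-04, -4.58934653e+01,  2.09301012e-01, -1.65742028e+01,
       -6.09653117e-02,  2.05179682e-02,  2.41807757e-04]), 'position': array([ 0.16489505, -0.62793292,  0.21748796]), 'eef_rot': array([-3.11324782e+00, -4.02060822e-01,  5.72674338e-04]), 'contact_force': array([0.71314222, 0.20044932, 0.17392335]), 'torque': array([ 0.0095832 , -0.01550567,  0.01559562]), 'opening': 1.0017553425389623}
side {'K': array([[467.34702287,   0.        , 317.9432738 ],
       [  0.        , 467.34702287, 197.91602091],
       [  0.        ,   0.        ,   1.        ]]), 'cam_to_world': array([[-0.99855824, -0.03889304,  0.03699697,  0.47555863],
       [-0.05351385,  0.77531413, -0.62930459,  0.74160115],
       [-0.0042087 , -0.63037713, -0.77627763,  1.05223351],
       [ 0.        ,  0.        ,  0.      
[... 269 characters left out ...]
[-0.9996978 , -0.02176386, -0.0114299 , -0.03329035],
       [ 0.01483377, -0.16330237, -0.98646454,  1.45632893],
       [ 0.        ,  0.        ,  0.        ,  1.        ]])}
wrist {'K': array([[309.70691629,   0.        , 326.1012068 ],
       [  0.        , 309.70691629, 199.07188013],
       [  0.        ,   0.        ,   1.        ]]), 'T_tool_cam': array([[-1.30882693e-04, -9.68351240e-01, -2.49591382e-01,
         6.96536433e-02],
       [ 9.99999610e-01,  9.12759066e-05, -8.78515026e-04,
        -5.00529062e-04],
       [ 8.73492795e-04, -2.49591400e-01,  9.68350851e-01,
        -1.65988393e-01],
       [ 0.00000000e+00,  0.00000000e+00,  0.00000000e+00,
         1.00000000e+00]])}
```

View pics/top0.png

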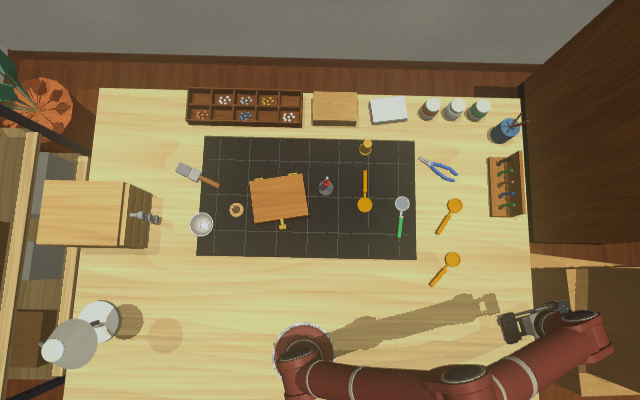

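View pics/side0.png

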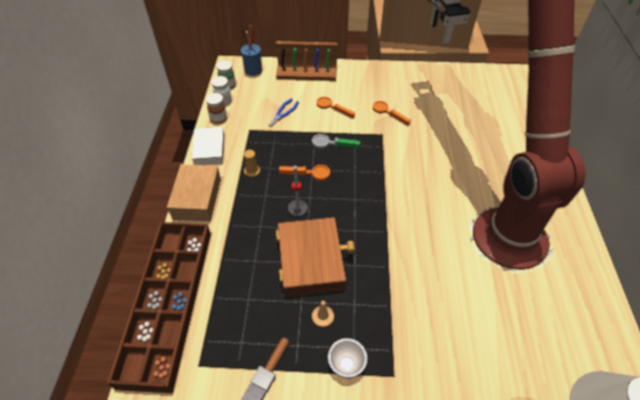

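View pics/wrist0.png

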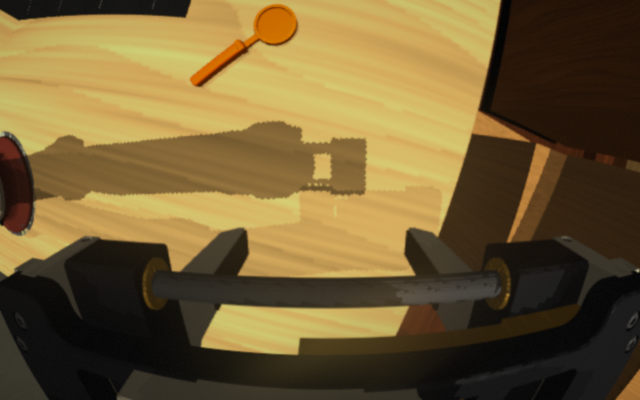

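The top view shows the case lid around (278,197) with its knob at (282,224). The green loupe's lens is at (402,203) and its handle end at (400,236). The gauge is at (326,186) and the ring cone at (236,210). I'll zoom in next.

```bash
python3 - <<'E'
import cv2
im=cv2.imread("pics/top0.png"); cv2.imwrite("pics/topz.png",cv2.resize(im[135:260,225:425],None,fx=4,fy=4,interpolation=cv2.INTER_CUBIC))
im=cv2.imread("pics/side0.png"); cv2.imwrite("pics/sidez.png",cv2.resize(im[125:305,255:375],None,fx=3.3,fy=3.3,interpolation=cv2.INTER_CUBIC))
E
```

```text
(no output)
```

View pics/topz.png

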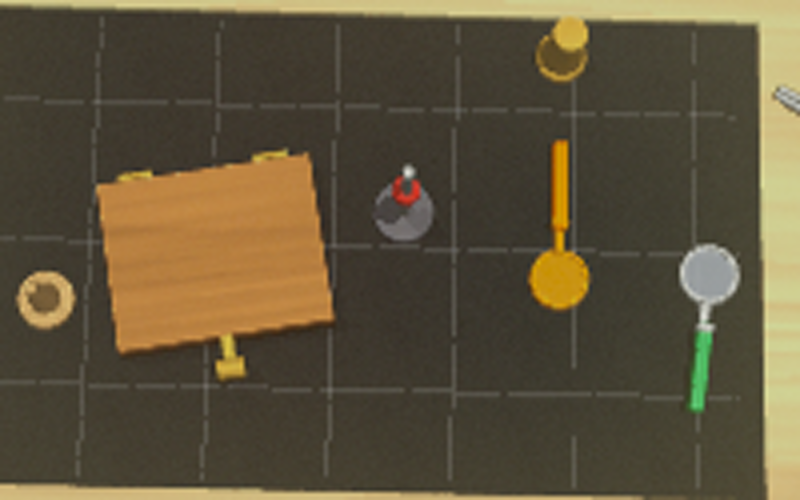

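View pics/sidez.png

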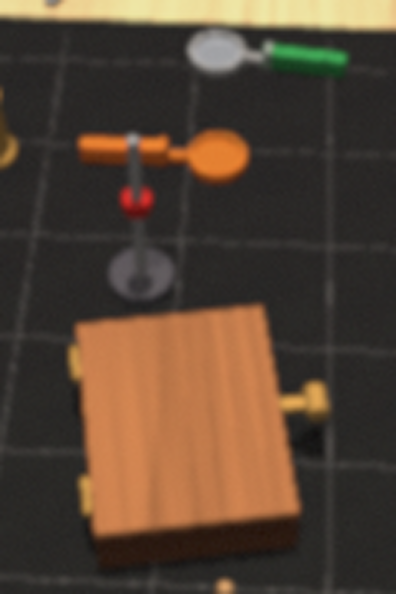

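```bash
cat > h.py <<'E'
import numpy as np, cv2
from rig import *
from scipy.spatial.transform import Rotation as R
CAL={n:calibration(n) for n in("side","top","wrist")}
def ray(n,u,v,s=None):
    c=CAL[n];K=c["K"]
    if n!="wrist":
        T=c["cam_to_world"]; d=np.linalg.inv(K)@[u,v,1]
    else:
        x=(u-K[0,2])/K[0,0]; y=(v-K[1,2])/K[1,1]; r=np.hypot(x,y)+1e-12
        d=np.array([np.sin(r)*x/r,np.sin(r)*y/r,np.cos(r)])
        W=np.eye(4);W[:3,:3]=R.from_rotvec(s["eef_rot"]).as_matrix();W[:3,3]=s["position"]
        T=W@c["T_tool_cam"]
    d=T[:3,:3]@d; return T[:3,3],d/np.linalg.norm(d)
def atz(n,u,v,z,s=None):
    o,d=ray(n,u,v,s); return o+d*(z-o[2])/d[2]
def tri(*rays):
    A=np.zeros((3,3));b=np.zeros(3)
    for o,d in rays:
        P=np.eye(3)-np.outer(d,d);A+=P;b+=P@o
    p=np.linalg.solve(A,b); return p,[np.linalg.norm((np.eye(3)-np.outer(d,d))@(p-o)) for o,d in rays]
E
python3 - <<'E'
from h import *
np.set_printoptions(precision=4,suppress=True)
t=lambda u,v:(225+(u+.5)/4-.5,135+(v+.5)/4-.5)
s=lambda u,v:(255+(u+.5)/3.3-.5,125+(v+.5)/3.3-.5)
C=[t(97,185),t(308,153),t(333,320),t(119,352)]
P=[atz("top",*c,.053) for c in C]; print(P)
print("sides",[np.linalg.norm(P[i]-P[(i+1)%4]) for i in range(4)],"c",np.mean(P,0))
S=[s(97,537),s(76,323),s(264,305),s(299,513)]
Q=[atz("side",*c,.053) for c in S]; print(Q)
print("sides",[np.linalg.norm(Q[i]-Q[(i+1)%4]) for i in range(4)],"c",np.mean(Q,0))
print("knob",atz("top",*t(230,370),.05),tri(ray("top",*t(230,368)),ray("side",*s(316,400))))
print("lens",atz("top",*t(709,275),.01),atz("side",*s(217,51),.01))
print("handle",atz("top",*t(705,330),.02),atz("top",*t(697,410),.018),atz("side",*s(268,52),.02),atz("side",*s(347,58),.02))
print("gauge",tri(ray("top",*t(406,190)),ray("side",*s(137,200))), atz("top",*t(403,212),.007))
print("top",tri(ray("top",*t(408,171)),ray("side",*s(133,136))))
E
```

```text
[array([0.591 , 0.2068, 0.053 ]), array([0.624 , 0.0224, 0.053 ]), array([ 0.476 , -0.0034,  0.053 ]), array([0.4442, 0.1807, 0.053 ])]
sides [np.float64(0.18733026329626162), np.float64(0.15022137460864754), np.float64(0.18678213980234537), np.float64(0.14904482387893966)] c [0.5338 0.1016 0.053 ]
[array([0.5892, 0.21  , 0.053 ]), array([0.625 , 0.0206, 0.053 ]), array([ 0.4752, -0.005 ,  0.053 ]), array([0.4438, 0.183 , 0.053 ])]
sides [np.float64(0.19280871156828439), np.float64(0.15193173373631558), np.float64(0.19058970911378448), np.float64(0.14789684469709274)] c [0.5333 0.1021 0.053 ]
knob [0.4309 0.0847 0.05  ] (array([0.4324, 0.0844, 0.0534]), [np.float64(1.6066980523785146e-05), np.float64(1.606698052391681e-05)])
lens [ 0.5295 -0.3404  0.01  ] [ 0.5301 -0.3412  0.01  ]
handle [ 0.4783 -0.3341  0.02  ] [ 0.4071 -0.3265  0.018 ] [ 0.4807 -0.3318  0.02  ] [ 0.4052 -0.3273  0.02  ]
gauge (array([ 0.5808, -0.0634,  0.1091]), [np.float64(0.00015415959050258372), np.float64(0.00015415959050265338)]) [ 0.5818 -0.0634  0.007 ]
top (array([ 0.5807, -0.0631,  0.1849]), [np.float64(4.526534274895725e-05), np.float64(4.5265342748797525e-05)])
```

```bash
cat >> h.py <<'E'
np.set_printoptions(precision=4,suppress=True)
def down(yaw):  # tool z down, tool x at yaw
    c,s=np.cos(yaw),np.sin(yaw); return np.array([[c,s,0],[s,-c,0],[0,0,-1.]])
def rel(pos,yaw,s=None,base=None,Rm=None):
    s=s or read_state()
    p,R0=base if base else (s["position"],R.from_rotvec(s["eef_rot"]).as_matrix())
    Rt=down(yaw) if Rm is None else Rm
    return np.round(R0.T@(np.array(pos)-p),4),np.round(R.from_matrix(R0.T@Rt).as_rotvec(),4)
E
python3 - <<'E'
from h import *
b=(np.array([.165,-.629,.219]),down(2*np.arctan2(.40206,3.11325)))
print(rel([.44,-.30,.24],.173,base=b)); print(rel([.432,.084,.17],.173,base=b))
E
```

```text
(array([ 0.3496, -0.2483, -0.021 ]), array([0.    , 0.    , 0.0839]))
(array([ 0.4394, -0.6218,  0.049 ]), array([0.    , 0.    , 0.0839]))
```

drive_tool(slide=[[0.35, -0.248, -0.021], [0.35, -0.248, -0.021], [0.35, -0.248, -0.021], [0.35, -0.248, -0.021], [0.35, -0.248, -0.021], [0.35, -0.248, -0.021], [0.35, -0.248, -0.021], [0.35, -0.248, -0.021], [0.35, -0.248, -0.021], [0.35, -0.248, -0.021]], dr=[[0, 0, 0.084], [0, 0, 0.084], [0, 0, 0.084], [0, 0, 0.084], [0, 0, 0.084], [0, 0, 0.084], [0, 0, 0.084], [0, 0, 0.084], [0, 0, 0.084], [0, 0, 0.084]], hand=[100, 100, 100, 100, 100, 100, 100, 100, 100, 100])

```text
time_s: 0.98
position: [0.4332, -0.3078, 0.2391]
eef_rot: [-3.13, -0.271, 0.0]
contact_force: [0.4, -0.4, -0.2]
opening: 0.999
```

```bash
python3 - <<'E'
from h import *
s=read_state();print(s["time_s"],s["position"],s["eef_rot"])
print(rel([.432,.084,.17],.173))
E
```

```text
0.9833 [ 0.4332 -0.3078  0.2391] [-3.1297 -0.2709  0.0003]
(array([ 0.0662, -0.3862,  0.0692]), array([-0.0002,  0.0002, -0.0003]))
```

drive_tool(slide=[[0.066, -0.386, 0.069], [0.066, -0.386, 0.069], [0.066, -0.386, 0.069], [0.066, -0.386, 0.069], [0.066, -0.386, 0.069], [0.066, -0.386, 0.069], [0.066, -0.386, 0.069], [0.066, -0.386, 0.069], [0.066, -0.386, 0.069], [0.066, -0.386, 0.069]], dr=[[0, 0, 0], [0, 0, 0], [0, 0, 0], [0, 0, 0], [0, 0, 0], [0, 0, 0], [0, 0, 0], [0, 0, 0], [0, 0, 0], [0, 0, 0]], hand=[60, 60, 60, 60, 60, 60, 60, 60, 60, 60])

```text
time_s: 1.82
position: [0.4301, 0.0871, 0.1696]
eef_rot: [-3.127, -0.281, 0.001]
contact_force: [-0.2, 0.5, -0.5]
opening: 0.601
```

```bash
python3 - <<'E'
from h import *
s=read_state();print(s["time_s"],s["position"],s["eef_rot"],s["opening"])
print(rel([.432,.084,.032],.173))
im=get_image("wrist"); cv2.imwrite("pics/w1.png",im[:,:,::-1])
s=read_state();print(s["position"],s["eef_rot"])
E
```

```text
1.8167 [0.4301 0.0871 0.1696] [-3.1266 -0.2807  0.0007] 0.6011274510451016
(array([0.0014, 0.0037, 0.1375]), array([-0.0025,  0.0002,  0.0061]))
[0.4299 0.0906 0.1692] [-3.1233 -0.2894  0.001 ]
```

View pics/w1.png

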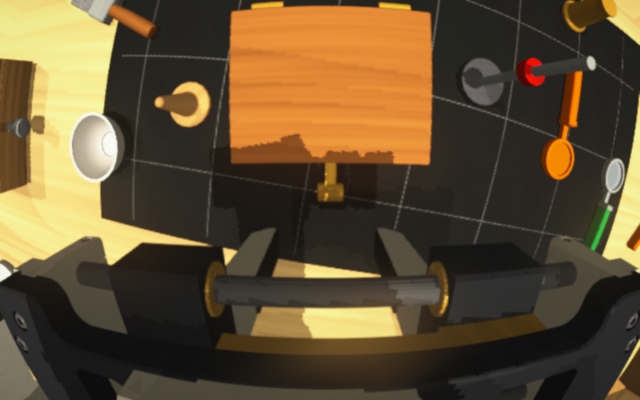

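The knob is at (330,192), and the lid's front edge runs level from (230,164) to (430,164), so the yaw matches. Collar is at (533,71), post top at (590,63) and brown spool base at the right.

```bash
python3 - <<'E'
from h import *
im=get_image("wrist"); s=read_state(); cv2.imwrite("pics/w2.png",im[:,:,::-1])
print(s["time_s"],s["position"],s["eef_rot"],s["joint_velocities"])
hsv=cv2.cvtColor(im,cv2.COLOR_RGB2HSV)
print("knob",atz("wrist",330,192,.053,s),"corn",atz("wrist",230,164,.053,s),atz("wrist",430,164,.053,s))
print("collar",tri(ray("wrist",533,71,s),ray("side",296.3,185.4),ray("top",326.3,182.3)))
print("posttop",tri(ray("wrist",590,63,s),ray("side",295.2,166),ray("top",326.9,177.6)))
print(rel([.432,.084,.032],.173))
E
```

```text
1.9167 [0.4302 0.087  0.1695] [-3.1261 -0.2861  0.0016] [ 0.0711 -0.017   0.0807  0.0073  0.0278  0.0204  0.0427]
knob [0.4341 0.0851 0.053 ] corn [0.4439 0.1835 0.053 ] [ 0.4787 -0.0036  0.053 ]
collar (array([ 0.5814, -0.0635,  0.1078]), [np.float64(0.0019982708253191554), np.float64(0.001092374657263438), np.float64(0.000966765962013217)])
posttop (array([ 0.5812, -0.0639,  0.1801]), [np.float64(0.002591035313140327), np.float64(0.002420212188201847), np.float64(0.0002318892458537517)])
(array([0.0014, 0.0036, 0.1375]), array([-0.0025,  0.0008,  0.0095]))
```

drive_tool(slide=[[0.002, 0.003, 0.04], [0.002, 0.003, 0.07], [0.002, 0.003, 0.1], [0.002, 0.003, 0.12], [0.002, 0.003, 0.137], [0.002, 0.003, 0.137], [0.002, 0.003, 0.137]], dr=[[0, 0, 0], [0, 0, 0], [0, 0, 0], [0, 0, 0], [0, 0, 0], [0, 0, 0], [0, 0, 0]], hand=[60, 60, 60, 60, 60, 60, 60])

```text
time_s: 2.5
position: [0.4333, 0.0782, 0.0327]
eef_rot: [3.129, 0.269, -0.003]
contact_force: [1.0, -0.5, -0.4]
opening: 0.601
```

```bash
python3 - <<'E'
from h import *
im=get_image("wrist"); s=read_state(); cv2.imwrite("pics/w3.png",im[:,:,::-1])
print(s["time_s"],s["position"],s["eef_rot"],s["joint_velocities"])
print(rel([.433,.0845,.032],.176))
E
```

```text
2.55 [0.434  0.0785 0.0335] [3.1296 0.269  0.0007] [-0.0024 -0.0264 -0.0059 -0.008   0.0013 -0.0018 -0.0012]
(array([ 0.0001, -0.0061,  0.0015]), array([ 0.0005, -0.0004, -0.0045]))
```

View pics/w3.png

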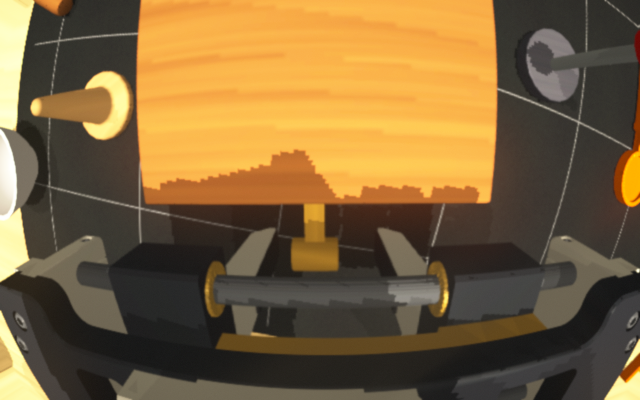

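The knob at (314,255) sits between the fingers, about 6 mm left of centre. I'll shift to centre it and close.

drive_tool(slide=[[0, -0.006, 0.001], [0, -0.006, 0.001], [0, -0.006, 0.001], [0, -0.006, 0.001], [0, -0.006, 0.001], [0, -0.006, 0.001], [0, -0.006, 0.001]], dr=[[0, 0, 0], [0, 0, 0], [0, 0, 0], [0, 0, 0], [0, 0, 0], [0, 0, 0], [0, 0, 0]], hand=[60, 60, 10, 10, 10, 10, 10])

```text
time_s: 3.13
position: [0.4326, 0.0852, 0.0322]
eef_rot: [-3.13, -0.271, -0.0]
contact_force: [0.4, -0.8, 1.5]
opening: 0.292
```

```bash
python3 - <<'E'
from h import *
s=read_state()
print(s["time_s"],s["position"],s["eef_rot"],s["contact_force"],s["opening"]*93)
yaw=.178; x=np.array([np.cos(yaw),np.sin(yaw),0]); 
h=np.array([.5336,.102,.045])+.075*x
g=s["position"]-[0,0,.019]; print("hinge",h,"dist",(h-s["position"])@x, "lat",(h-s["position"])@[-x[1],x[0],0])
r=.178;t0=np.arctan2(.004,r)
for t in np.arange(0,1.81,.15): print(round(t,2),np.round([r*np.cos(t0)-r*np.cos(t+t0),-r*np.sin(t+t0)+.004],3))
E
```

```text
3.1333 [0.4326 0.0852 0.0322] [-3.1299 -0.2709 -0.0004] [ 0.4189 -0.7526  1.456 ] 27.17860671890144
hinge [0.6074 0.1153 0.045 ] dist 0.17742948867896546 lat -0.001310628742176974
0.0 [0. 0.]
0.15 [ 0.003 -0.027]
0.3 [ 0.009 -0.052]
0.45 [ 0.019 -0.077]
0.6 [ 0.033 -0.1  ]
0.75 [ 0.05 -0.12]
0.9 [ 0.07  -0.138]
1.05 [ 0.093 -0.152]
1.2 [ 0.117 -0.163]
1.35 [ 0.143 -0.171]
1.5 [ 0.169 -0.174]
1.65 [ 0.196 -0.173]
1.8 [ 0.222 -0.168]
```

drive_tool(slide=[[0, 0, 0], [0, 0, 0], [0.001, 0, -0.013], [0.003, 0, -0.027], [0.005, 0, -0.04], [0.009, 0, -0.052], [0.014, 0, -0.065], [0.019, 0, -0.077], [0.019, 0, -0.077]], dr=[[0, 0, 0], [0, 0, 0], [0, 0, 0], [0, 0, 0], [0, 0, 0], [0, 0, 0], [0, 0, 0], [0, 0, 0], [0, 0, 0]], hand=[0, 0, 0, 0, 0, 0, 0, 0, 0])

```text
time_s: 3.88
position: [0.4525, 0.0877, 0.1103]
eef_rot: [3.129, 0.27, 0.004]
contact_force: [1.0, -3.0, -2.2]
opening: 0.257
```

```bash
python3 - <<'E'
from h import *
im=get_image("side"); s=read_state(); cv2.imwrite("pics/s4.png",cv2.resize(im[100:330,220:420],None,fx=3,fy=2.6)[:,:,::-1])
print(s["time_s"],s["position"],s["eef_rot"],s["contact_force"],s["opening"]*93)
E
```

```text
3.9333 [0.452  0.0876 0.1094] [3.1292 0.2698 0.0032] [ 2.0126 -3.8681 -1.0616] 24.034245057284128
```

View pics/s4.png

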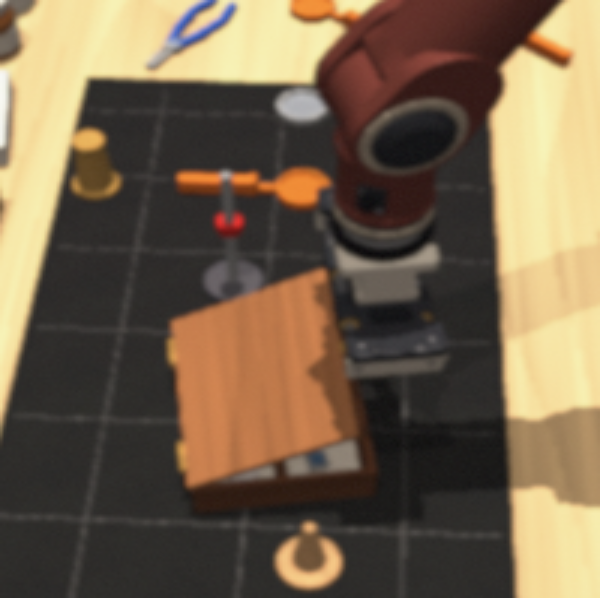

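The lid is opening with the knob in the pinch (24.0 mm opening). I'll carry on.

drive_tool(slide=[[0.007, 0, -0.012], [0.014, 0, -0.023], [0.022, 0, -0.033], [0.031, 0, -0.043], [0.041, 0, -0.052], [0.051, 0, -0.061], [0.062, 0, -0.068], [0.074, 0, -0.075], [0.086, 0, -0.081], [0.098, 0, -0.086]], dr=[[0, 0, 0], [0, 0, 0], [0, 0, 0], [0, 0, 0], [0, 0, 0], [0, 0, 0], [0, 0, 0], [0, 0, 0], [0, 0, 0], [0, 0, 0]], hand=[0, 0, 0, 0, 0, 0, 0, 0, 0, 0])

```text
time_s: 4.77
position: [0.5452, 0.1041, 0.1938]
eef_rot: [3.128, 0.271, -0.012]
contact_force: [-1.9, -2.2, 0.7]
opening: 0.257
```

drive_tool(slide=[[0.013, 0, -0.004], [0.026, 0, -0.008], [0.039, 0, -0.01], [0.052, 0, -0.011], [0.066, 0, -0.011], [0.079, 0, -0.01], [0.092, 0, -0.008], [0.105, 0, -0.005], [0.105, 0, -0.005]], dr=[[0, 0, 0], [0, 0, 0], [0, 0, 0], [0, 0, 0], [0, 0, 0], [0, 0, 0], [0, 0, 0], [0, 0, 0], [0, 0, 0]], hand=[0, 0, 0, 0, 0, 0, 0, 0, 0])

```text
time_s: 5.52
position: [0.654, 0.1235, 0.1998]
eef_rot: [3.13, 0.271, 0.006]
contact_force: [1.2, -2.0, 6.1]
opening: 0.254
```

```bash
python3 - <<'E'
from h import *
im=get_image("side"); s=read_state(); cv2.imwrite("pics/s5.png",cv2.resize(im[100:330,220:420],None,fx=3,fy=2.6)[:,:,::-1])
print(s["time_s"],s["position"],s["eef_rot"],s["contact_force"],s["opening"]*93)
yaw=.178; x=np.array([np.cos(yaw),np.sin(yaw),0]); h=np.array([.6074,.1153,.045])
d=s["position"]+[0,0,.019]-h; print(d@x,d[2],np.arctan2(d[2],-d@x)-.0225)
E
```

```text
5.5667 [0.6532 0.1233 0.2001] [3.1295 0.2708 0.0051] [ 0.7643 -1.7001  5.723 ] 23.15281656683825
0.0464801968797256 0.1740531002675454 1.8092529023874484
```

View pics/s5.png

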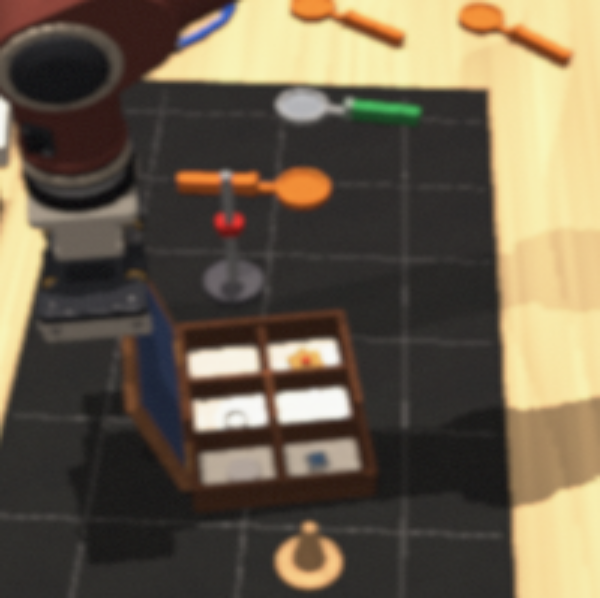

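The lid is about 1.81 rad open. The brooch shows at (304,356) in the crop, in the robot-side, gauge-side compartment. I'll release and lift straight up.

drive_tool(slide=[[0, 0, 0], [0, 0, 0], [0, 0, 0], [0, 0, -0.02], [0, 0, -0.05], [0, 0, -0.08], [0, 0, -0.08]], dr=[[0, 0, 0], [0, 0, 0], [0, 0, 0], [0, 0, 0], [0, 0, 0], [0, 0, 0], [0, 0, 0]], hand=[60, 60, 60, 60, 60, 60, 60])

```text
time_s: 6.15
position: [0.6538, 0.125, 0.2864]
eef_rot: [-3.127, -0.272, -0.018]
contact_force: [0.7, 0.2, 0.3]
opening: 0.598
```

```bash
python3 - <<'E'
from h import *
s=read_state();print(s["time_s"],s["position"],s["eef_rot"],s["contact_force"],s["opening"])
lx=np.array([.5298,-.3406,0]);dirv=np.array([.4061,-.3271,0])-lx;yaw=np.arctan2(-dirv[1],-dirv[0]);print("yaw",yaw,np.linalg.norm(dirv))
u=-dirv/np.linalg.norm(dirv); g=lx-.08*u; print("grip",g)
print(rel([g[0],g[1],.26],yaw), rel([.47,-.1,.28],.05))
E
```

```text
6.15 [0.6538 0.125  0.2864] [-3.127  -0.2718 -0.0184] [0.7263 0.2223 0.2646] 0.598137105889329
yaw -0.10870479198988126 0.12443448075192023
grip [ 0.4503 -0.3319  0.    ]
(array([-0.2797,  0.4149,  0.0224]), array([-0.0034, -0.0116,  0.2821])) (array([-0.22  ,  0.1899,  0.0035]), array([-0.0024, -0.0118,  0.1234]))
```

drive_tool(slide=[[-0.28, 0.415, 0.022], [-0.28, 0.415, 0.022], [-0.28, 0.415, 0.022], [-0.28, 0.415, 0.022], [-0.28, 0.415, 0.022], [-0.28, 0.415, 0.022], [-0.28, 0.415, 0.022], [-0.28, 0.415, 0.022], [-0.28, 0.415, 0.022], [-0.28, 0.415, 0.022]], dr=[[0, 0, 0.282], [0, 0, 0.282], [0, 0, 0.282], [0, 0, 0.282], [0, 0, 0.282], [0, 0, 0.282], [0, 0, 0.282], [0, 0, 0.282], [0, 0, 0.282], [0, 0, 0.282]], hand=[60, 60, 60, 60, 60, 60, 60, 60, 60, 60])

```text
time_s: 6.98
position: [0.4798, -0.2573, 0.261]
eef_rot: [-3.136, 0.17, 0.001]
contact_force: [0.4, 0.4, 0.9]
opening: 0.601
```

```bash
python3 - <<'E'
from h import *
s=read_state();print(s["time_s"],s["position"],s["eef_rot"],s["opening"])
print(rel([.4503,-.3319,.15],-.109))
E
```

```text
6.9833 [ 0.4798 -0.2573  0.261 ] [-3.136   0.1699  0.001 ] 0.6013883240619519
(array([-0.0212,  0.0774,  0.111 ]), array([-0.001 ,  0.0007,  0.0007]))
```

drive_tool(slide=[[-0.021, 0.077, 0.111], [-0.021, 0.077, 0.111], [-0.021, 0.077, 0.111], [-0.021, 0.077, 0.111], [-0.021, 0.077, 0.111], [-0.021, 0.077, 0.111], [-0.021, 0.077, 0.111]], dr=[[0, 0, 0], [0, 0, 0], [0, 0, 0], [0, 0, 0], [0, 0, 0], [0, 0, 0], [0, 0, 0]], hand=[60, 60, 60, 60, 60, 60, 60])

```text
time_s: 7.57
position: [0.4545, -0.3292, 0.1526]
eef_rot: [3.137, -0.166, 0.006]
contact_force: [0.6, 0.3, 0.6]
opening: 0.602
```

```bash
python3 - <<'E'
from h import *
for n in("wrist","top","side"):
    im=get_image(n); s=read_state(); cv2.imwrite(f"pics/{n}6.png",im[:,:,::-1])
    if n=="wrist": print(s)
im=cv2.imread("pics/top6.png"); cv2.imwrite("pics/topz6.png",cv2.resize(im[135:260,225:345],None,fx=5,fy=4.7,interpolation=cv2.INTER_CUBIC))
im=cv2.imread("pics/side6.png"); cv2.imwrite("pics/sidez6.png",cv2.resize(im[175:305,255:375],None,fx=5,fy=4.6,interpolation=cv2.INTER_CUBIC))
E
```

```text
{'time_s': 7.6167, 'joint_pos': array([ 0.5881,  0.549 ,  0.0012,  1.7712, -0.0032,  0.8174, -1.085 ]), 'joint_velocities': array([-0.0035, -0.006 ,  0.0071,  0.0027,  0.0034, -0.0022,  0.003 ]), 'tau': array([  0.468 , -39.4768,   0.5452, -13.4802,  -0.0142,  -0.0574,
        -0.0041]), 'position': array([ 0.4546, -0.3293,  0.1528]), 'eef_rot': array([ 3.1366, -0.1656,  0.0069]), 'contact_force': array([-0.0459,  0.5376,  0.9739]), 'torque': array([ 0.0296,  0.0218, -0.0022]), 'opening': 0.5986327784229957}
```

View pics/wrist6.png

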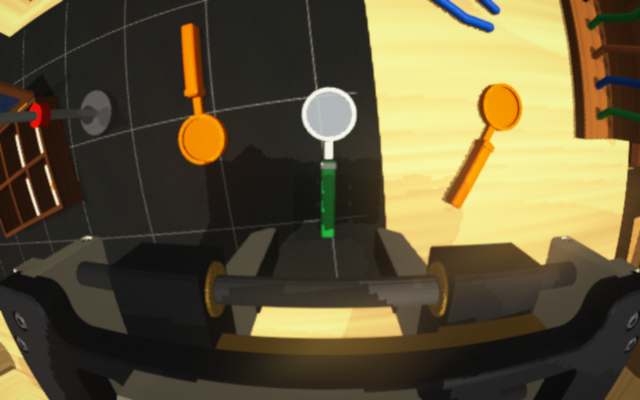

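View pics/topz6.png

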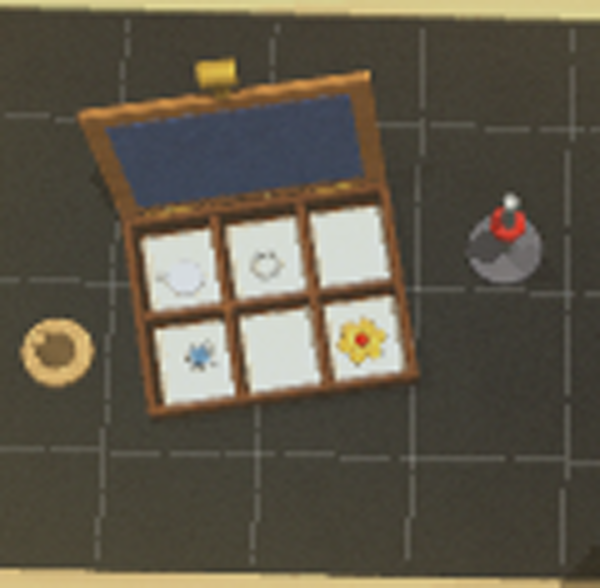

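View pics/sidez6.png

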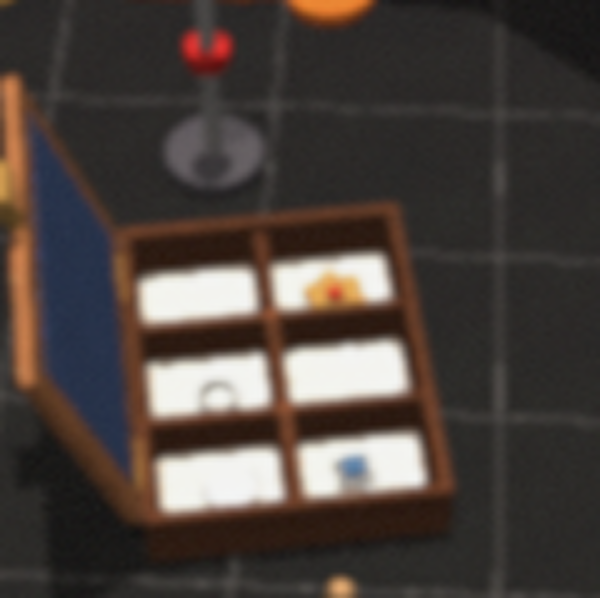

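The lid rests open. The wrist view has the lens at (329,114) and the handle from (329,164) to (327,236). The top crop has the brooch centre at (361,340); the side crop has it at (335,292).

```bash
python3 - <<'E'
from h import *
s=read_state(); print(s["time_s"],s["position"])
print("lens",atz("wrist",329,114.5,.010,s)); print("hs",atz("wrist",329,165,.022,s),"he",atz("wrist",327,236,.022,s))
t=lambda u,v:(225+(u+.5)/5-.5,135+(v+.5)/4.7-.5)
d=lambda u,v:(255+(u+.5)/5-.5,175+(v+.5)/4.6-.5)
print("brooch",atz("top",*t(361,340),.016),atz("side",*d(335,292),.016),tri(ray("top",*t(361,340)),ray("side",*d(335,292))))
print("collar",atz("wrist",41,114,.107,s))
# collar with subpixel red centroid
for n in("top","side"):
    im=cv2.imread(f"pics/{n}6.png").astype(int); 
    m=(im[...,2]>120)&(im[...,1]<70)&(im[...,0]<80)
    lab=cv2.connectedComponentsWithStats(m.astype(np.uint8)); print(n,[(a[4],a[:4],c) for a,c in zip(lab[2],lab[3]) if 4<a[4]<500 ])
E
```

```text
7.7167 [ 0.454  -0.3297  0.1526]
lens [ 0.5296 -0.3397  0.01  ]
hs [ 0.481  -0.3344  0.022 ] he [ 0.4086 -0.3248  0.022 ]
brooch [0.5074 0.0377 0.016 ] [0.5078 0.039  0.016 ] (array([0.5078, 0.0378, 0.0141]), [np.float64(8.311635908899566e-05), np.float64(8.311635908899626e-05)])
collar [ 0.5809 -0.0692  0.107 ]
top [(np.int32(19), array([323, 180,   7,   6], dtype=int32), array([326.1053, 182.7895]))]
side [(np.int32(65), array([562, 144,  14,  11], dtype=int32), array([568.5231, 148.6462])), (np.int32(284), array([532, 153,  39,  27], dtype=int32), array([555.8803, 167.2077])), (np.int32(12), array([281, 171,  12,   1], dtype=int32), array([286.5, 171. ])), (np.int32(46), array([292, 182,   9,   7], dtype=int32), array([295.8696, 184.8913])), (np.int32(55), array([480, 211,  13,   9], dtype=int32), array([487.5273, 215.0182])), (np.int32(179), array([530, 234,  18,  32], dtype=int32), array([540.2682, 251.    ])), (np.int32(8), array([481, 247,   6,   7], dtype=int32), array([483.375, 250.   ]))]
```

```bash
python3 - <<'E'
from h import *
print(rel([.4622,-.3316,.004],-.12))
E
```

```text
(array([0.0078, 0.001 , 0.1486]), array([ 0.0007, -0.0037,  0.0139]))
```

drive_tool(slide=[[0.008, 0.001, 0.04], [0.008, 0.001, 0.08], [0.008, 0.001, 0.11], [0.008, 0.001, 0.13], [0.008, 0.001, 0.142], [0.008, 0.001, 0.142], [0.008, 0.001, 0.142], [0.008, 0.001, 0.142]], dr=[[0, 0, 0.014], [0, 0, 0.014], [0, 0, 0.014], [0, 0, 0.014], [0, 0, 0.014], [0, 0, 0.014], [0, 0, 0.014], [0, 0, 0.014]], hand=[60, 60, 60, 60, 60, 60, 60, 60])

```text
time_s: 8.38
position: [0.4613, -0.3333, 0.0105]
eef_rot: [3.134, -0.193, 0.005]
contact_force: [-0.2, -0.2, -0.2]
opening: 0.599
```

```bash
python3 - <<'E'
from h import *
s=read_state();print(s["position"],s["contact_force"])
print(rel([.4622,-.3316,.004],-.12))
E
```

```text
[ 0.4613 -0.3333  0.0105] [-0.1796 -0.203  -0.2413]
(array([ 0.0007, -0.0019,  0.0065]), array([ 0.0015, -0.0034, -0.0028]))
```

drive_tool(slide=[[0, -0.002, 0.006], [0, -0.002, 0.006], [0, -0.002, 0.006], [0, -0.002, 0.006], [0, -0.002, 0.006], [0, -0.002, 0.006], [0, -0.002, 0.006], [0, -0.002, 0.006], [0, -0.002, 0.006], [0, -0.002, 0.006]], dr=[[0, 0, 0], [0, 0, 0], [0, 0, 0], [0, 0, 0], [0, 0, 0], [0, 0, 0], [0, 0, 0], [0, 0, 0], [0, 0, 0], [0, 0, 0]], hand=[60, 60, 0, 0, 0, 0, 0, 0, 0, 0])

```text
time_s: 9.22
position: [0.46, -0.3308, 0.0027]
eef_rot: [3.136, -0.193, 0.0]
contact_force: [0.1, -0.3, -0.1]
opening: 0.145
```

```bash
python3 - <<'E'
from h import *
im=get_image("wrist"); s=read_state(); cv2.imwrite("pics/w7.png",im[:,:,::-1])
print(s["position"],s["eef_rot"],s["contact_force"],s["opening"]*93)
print("lens",[atz("wrist",329,v,.010,s) for v in (100,120)])
E
```

```text
[ 0.46   -0.3308  0.0028] [ 3.1356 -0.1934  0.0001] [-1.0448  0.1263  0.1191] 13.44729033751183
lens [array([ 0.5395, -0.3413,  0.01  ]), array([ 0.5293, -0.34  ,  0.01  ])]
```

View pics/w7.png

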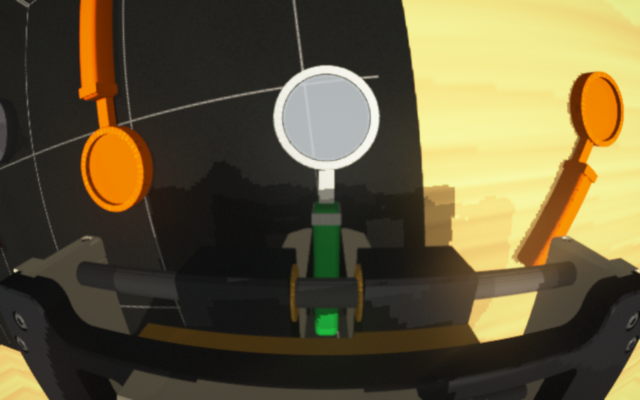

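The loupe is gripped at 13.4 mm opening, with the lens at (326,117). I'll lift slowly.

drive_tool(slide=[[0, 0, -0.005], [0, 0, -0.015], [0, 0, -0.03], [0, 0, -0.05], [0, 0, -0.075], [0, 0, -0.1], [0, 0, -0.13], [0, 0, -0.16], [0, 0, -0.19], [0, 0, -0.2]], dr=[[0, 0, 0], [0, 0, 0], [0, 0, 0], [0, 0, 0], [0, 0, 0], [0, 0, 0], [0, 0, 0], [0, 0, 0], [0, 0, 0], [0, 0, 0]], hand=[0, 0, 0, 0, 0, 0, 0, 0, 0, 0])

```text
time_s: 10.1
position: [0.462, -0.3321, 0.2084]
eef_rot: [3.131, -0.193, 0.013]
contact_force: [1.0, -1.4, 1.0]
opening: 0.149
```

```bash
python3 - <<'E'
from h import *
im=get_image("wrist"); s=read_state(); cv2.imwrite("pics/w8.png",im[:,:,::-1])
print(s["time_s"],s["position"],s["eef_rot"],s["contact_force"],s["opening"]*93)
t=[.5076-.071*np.cos(.12),.0383+.071*np.sin(.12)]
print(t,rel([*t,.2],-.12))
E
```

```text
10.15 [ 0.4622 -0.3322  0.2082] [ 3.1306 -0.1931  0.0137] [-0.2438 -0.8147  0.6449] 13.65495718183064
[np.float64(0.43711058685437554), np.float64(0.04679956671751327)] (array([-0.0715, -0.3731,  0.006 ]), array([ 0.0044, -0.009 , -0.0032]))
```

View pics/w8.png

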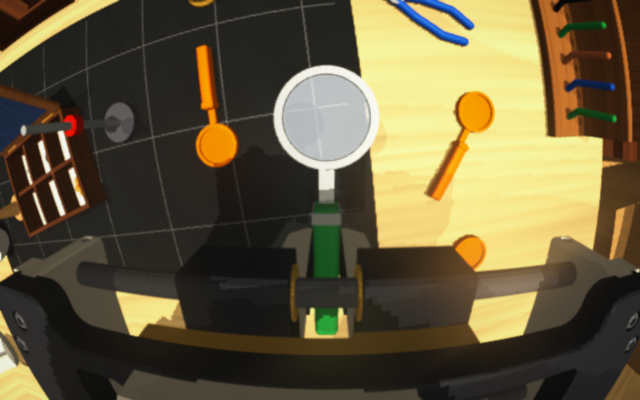

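The lens is still at (326,117), so the hold is rigid. I'll carry it across.

drive_tool(slide=[[-0.004, -0.02, 0], [-0.012, -0.055, 0], [-0.02, -0.095, 0], [-0.028, -0.135, 0], [-0.036, -0.18, 0], [-0.044, -0.225, 0], [-0.052, -0.265, 0], [-0.06, -0.305, 0], [-0.067, -0.345, 0], [-0.072, -0.373, 0]], dr=[[0, 0, 0], [0, 0, 0], [0, 0, 0], [0, 0, 0], [0, 0, 0], [0, 0, 0], [0, 0, 0], [0, 0, 0], [0, 0, 0], [0, 0, 0]], hand=[0, 0, 0, 0, 0, 0, 0, 0, 0, 0])

```text
time_s: 10.98
position: [0.4326, 0.0515, 0.2019]
eef_rot: [-3.135, 0.189, 0.004]
contact_force: [0.9, 0.6, -1.4]
opening: 0.149
```

drive_tool(slide=[[0, 0, 0], [0, 0, 0]], dr=[[0, 0, 0], [0, 0, 0]], hand=[0, 0])

```text
time_s: 11.15
position: [0.4331, 0.0505, 0.2019]
eef_rot: [-3.136, 0.184, 0.004]
contact_force: [-0.9, -0.6, -1.2]
opening: 0.146
```

```bash
python3 - <<'E'
from h import *
im=get_image("wrist"); s=read_state(); cv2.imwrite("pics/w9.png",im[:,:,::-1])
print(s["time_s"],s["position"],s["eef_rot"],s["contact_force"],s["opening"]*93)
t=[.5076-.071*np.cos(.12),.0383+.071*np.sin(.12)]
print(t,rel([*t,.104],-.12))
E
```

```text
11.2 [0.4334 0.0484 0.2019] [ 3.135  -0.1906 -0.0034] [-0.216  -1.2245 -1.1033] 13.844273364702707
[np.float64(0.43711058685437554), np.float64(0.04679956671751327)] (array([0.0041, 0.001 , 0.0979]), array([ 0.001 ,  0.0021, -0.0014]))
```

View pics/w9.png

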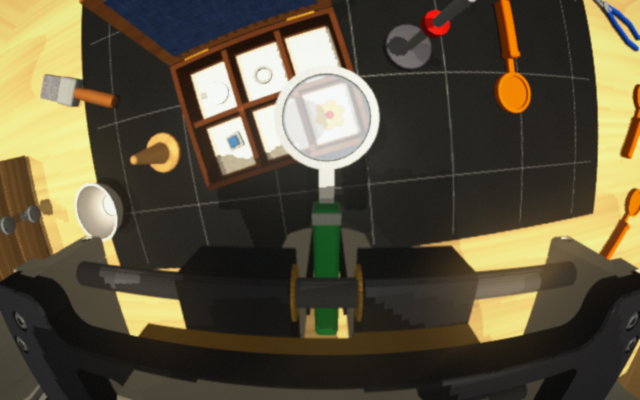

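```bash
python3 - <<'E'
from h import *
s=read_state();print(s["position"],s["eef_rot"])
print("brooch via lens",atz("wrist",330,114,.016,s))
print("lens at", s["position"]+R.from_rotvec(s["eef_rot"]).as_matrix()@[.0712,0,-.0032], atz("wrist",326,117,s["position"][2]+.0075,s))
im=get_image("wrist")[0:80,380:500]; cv2.imwrite("pics/w9z.png",cv2.resize(im,None,fx=5,fy=5)[:,:,::-1])
E
```

```text
[0.4334 0.0484 0.2019] [ 3.135  -0.1906 -0.0034]
brooch via lens [0.5092 0.0356 0.016 ]
lens at [0.5041 0.0398 0.205 ] [0.5044 0.0406 0.2094]
```

View pics/w9z.png

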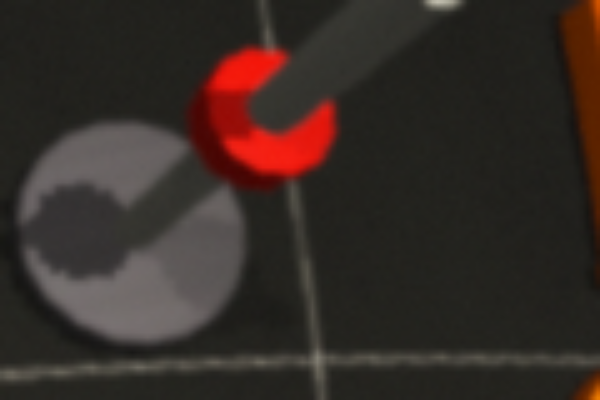

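Crop: the collar's upper face is centred near (272,113), the post top is off-frame, and the base top is at about (132,232).

```bash
python3 - <<'E'
from h import *
s=read_state();print(s["position"])
print("base",atz("wrist",380+132/5,232/5,.014,s))
for q in (.5805,.5812):
  o,d=ray("wrist",380+272/5,113/5,s); 
  ax=np.array([q,-.0634])
  k=((ax-o[:2])@d[:2])/(d[:2]@d[:2]); p=o+k*d; print("collar top z",p, "mid",p[2]-.007)
# joint check: side / top collar centre from visible blob
print(tri(ray("top",326.1,182.8),ray("side",295.9,184.9)))
E
```

```text
[0.4337 0.0473 0.202 ]
base [ 0.5809 -0.0637  0.014 ]
collar top z [ 0.5804 -0.0635  0.1132] mid 0.10617249993810418
collar top z [ 0.5806 -0.0638  0.1123] mid 0.10534052211168654
(array([ 0.58  , -0.0636,  0.1098]), [np.float64(0.0014437611484987161), np.float64(0.0014437611484986346)])
```

```bash
python3 - <<'E'
from h import *
s=read_state();print(s["position"],rel([.4373,.0461,.104],-.12))
E
```

```text
[0.4337 0.0473 0.202 ] (array([0.0039, 0.0006, 0.098 ]), array([ 0.0012,  0.0018, -0.0042]))
```

drive_tool(slide=[[0.001, 0, 0.015], [0.002, 0, 0.035], [0.003, 0, 0.055], [0.004, 0, 0.075], [0.004, 0, 0.09], [0.004, 0.001, 0.098], [0.004, 0.001, 0.098], [0.004, 0.001, 0.098], [0.004, 0.001, 0.098], [0.004, 0.001, 0.098]], dr=[[0, 0, 0], [0, 0, 0], [0, 0, 0], [0, 0, 0], [0, 0, 0], [0, 0, 0], [0, 0, 0], [0, 0, 0], [0, 0, 0], [0, 0, 0]], hand=[0, 0, 0, 0, 0, 0, 0, 0, 0, 0])

```text
time_s: 12.08
position: [0.439, 0.0466, 0.1057]
eef_rot: [-3.135, 0.194, -0.003]
contact_force: [0.5, 0.2, -0.0]
opening: 0.145
```

```bash
python3 - <<'E'
from h import *
for n in("wrist","top","side"):
    im=get_image(n); s=read_state(); cv2.imwrite(f"pics/{n}10.png",im[:,:,::-1])
    print(s["time_s"],s["position"],s["eef_rot"],s["opening"]*93)
print(rel([.4373,.0461,.104],-.12))
im=cv2.imread("pics/top10.png"); cv2.imwrite("pics/topz10.png",cv2.resize(im[135:260,225:345],None,fx=5,fy=4.7,interpolation=cv2.INTER_CUBIC))
im=cv2.imread("pics/side10.png"); cv2.imwrite("pics/sidez10.png",cv2.resize(im[155:285,255:375],None,fx=5,fy=4.6,interpolation=cv2.INTER_CUBIC))
E
```

```text
12.1333 [0.4389 0.0468 0.1056] [-3.1352  0.1939 -0.0033] 13.920629235735127
12.1833 [0.4388 0.0468 0.1055] [-3.1352  0.1934 -0.003 ] 13.989652647753813
12.2333 [0.4387 0.0469 0.1054] [-3.1353  0.1933 -0.0024] 13.619696502591335
(array([-0.0013,  0.001 ,  0.0014]), array([-0.0005, -0.0015, -0.0031]))
```

View pics/wrist10.png

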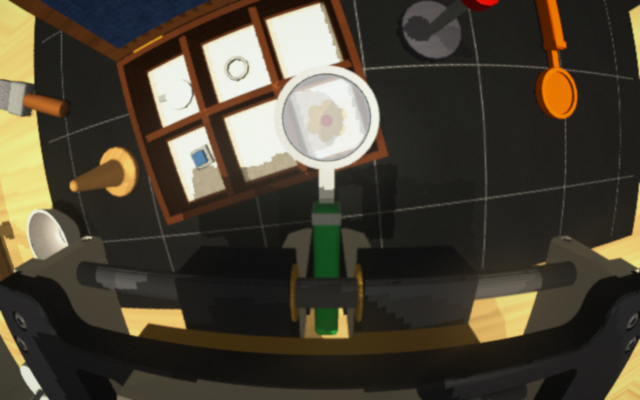

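View pics/topz10.png

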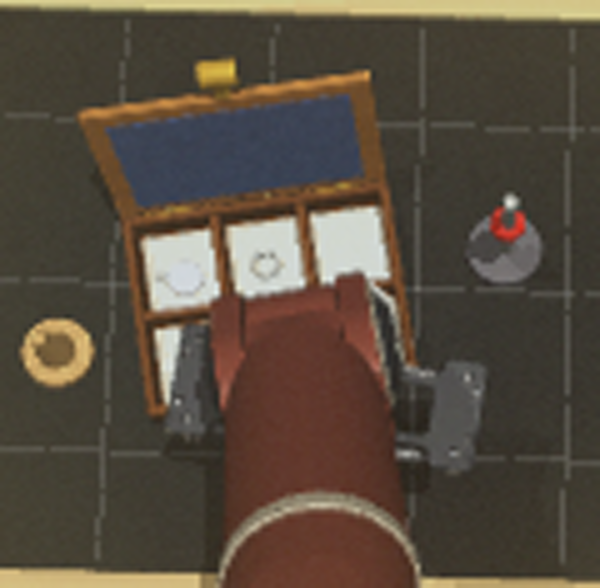

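View pics/sidez10.png

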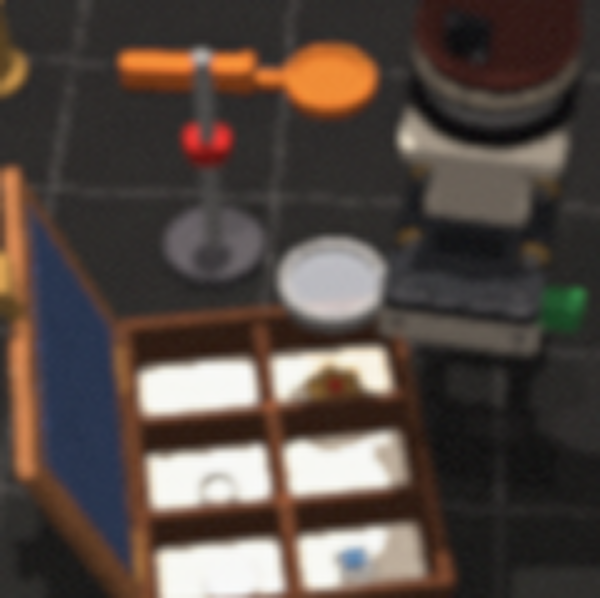

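The side crop has the lens ring centred near (333,282). The wrist view has the lens at (326,117) and the brooch centre at (326,120). Now a cross-check.

```bash
python3 - <<'E'
from h import *
s=read_state();print(s["position"],s["eef_rot"],s["joint_velocities"])
d=lambda u,v:(255+(u+.5)/5-.5,155+(v+.5)/4.6-.5)
L=s["position"]+R.from_rotvec(s["eef_rot"]).as_matrix()@[.0712,0,-.0032]
print("lens kin",L,"side@.107",[atz("side",*d(333,v),.108) for v in(280,284)],"tri",tri(ray("side",*d(333,282)),ray("wrist",326.5,117,s)))
print("brooch",atz("side",*d(335,384),.016),atz("wrist",326,120,.016,s))
print("collar side z on axis:")
for v in (140,143):
  o,r=ray("side",*d(207,v)); k=(-.0634-o[1])/r[1]; print(o+k*r)
o,r=ray("side",*d(333,282)); k=(L[1]-o[1])/r[1]; print("lens side z at kin y",o+k*r)
E
```

```text
[0.4387 0.0469 0.1054] [-3.1353  0.1933 -0.0024] [-0.0016  0.0052 -0.0004  0.004  -0.0016 -0.0027  0.0008]
lens kin [0.5093 0.0382 0.1087] side@.107 [array([0.5093, 0.0328, 0.108 ]), array([0.5092, 0.0355, 0.108 ])] tri (array([0.5093, 0.0387, 0.1141]), [np.float64(0.0002894443301398826), np.float64(0.000289444330139904)])
brooch [0.5078 0.039  0.016 ] [0.5085 0.0393 0.016 ]
collar side z on axis:
[ 0.5811 -0.0634  0.1099]
[ 0.5812 -0.0634  0.1072]
lens side z at kin y [0.509  0.0382 0.1133]
```

```bash
python3 - <<'E'
from h import *
def proj(n,P):
    T=np.linalg.inv(CAL[n]["cam_to_world"]); q=(T[:3,:3]@P.T).T+T[:3,3]; k=(CAL[n]["K"]@q.T).T; return k[:,:2]/k[:,2:]
im=cv2.imread("pics/side10.png"); f=10;x0,y0=285,165
Z=cv2.resize(im[y0:y0+70,x0:x0+60],None,fx=f,fy=f,interpolation=cv2.INTER_CUBIC)
def ring(c,r,n=60):
    a=np.linspace(0,2*np.pi,n); return np.c_[c[0]+r*np.cos(a),c[1]+r*np.sin(a),np.full(n,c[2])]
out=[]
for z,zc in((.1087,.1065),(.113,.1085)):
    I=Z.copy()
    for c,r,zz,col in(((.5093,.0382),.0265,(z-.006,z+.006),(0,255,0)),((.5812,-.0634),.012,(zc-.007,zc+.007),(255,255,0)),((.5812,-.0634),.005,(.18,.18),(255,0,255)),((.5812,-.0634),.028,(.014,0.0),(255,0,255))):
        for q in zz:
            p=(proj("side",ring((*c,q),r))+.5-[x0,y0])*f; cv2.polylines(I,[p.astype(int)],False,col,1)
    out.append(I[:,:400] if False else I)
cv2.imwrite("pics/ov.png",cv2.resize(np.hstack(out),None,fx=.66,fy=.8))
E
```

```text
(no output)
```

View pics/ov.png

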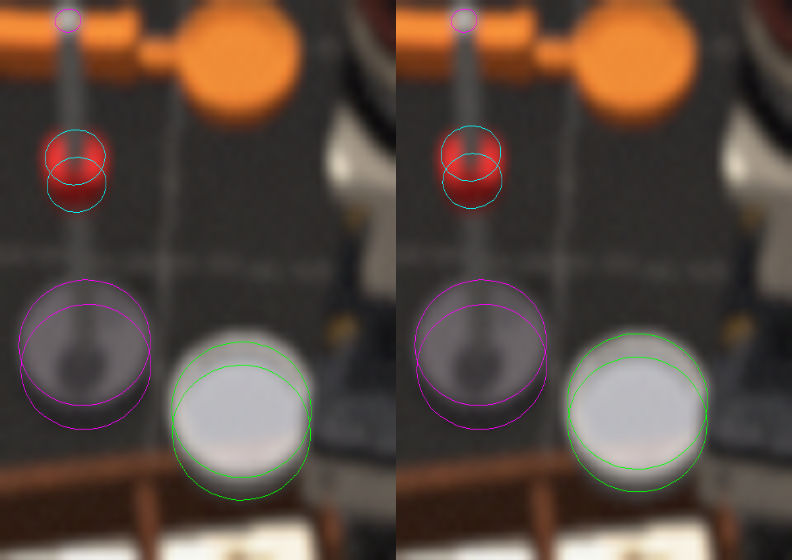

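```bash
python3 - <<'E'
from h import *
for f in("w7","w8","w9","wrist10"):
    g=cv2.imread(f"pics/{f}.png"); hsv=cv2.cvtColor(g,cv2.COLOR_BGR2HSV)
    c0=g[50:185,255:400]
    A=[]
    # radial edge: outermost bright->dark crossing along rays
    G=cv2.GaussianBlur(g,(3,3),0).astype(int)
    pts=[];inn=[]
    for a in np.linspace(0,2*np.pi,180,endpoint=False):
        if abs((a-np.pi/2))<.35: continue
        rs=np.arange(47,58,.25); xs=326.3+rs*np.cos(a); ys=117+rs*np.sin(a)
        v=cv2.remap(g,xs[None].astype(np.float32),ys[None].astype(np.float32),cv2.INTER_LINEAR)[0].astype(int)
        mn=v.min(1); d=np.diff(mn); k=np.argmin(d[4:])+4
        if d[k]<-12: pts.append((xs[k],ys[k]))
    e=cv2.fitEllipseDirect(np.array(pts,np.float32)); print(f,len(pts),np.round(e[0],2),np.round(e[1],2),round(e[2]))
E
```

```text
w7 159 [325.97 117.16] [104.   105.37] 94
w8 124 [325.99 117.06] [104.1  105.13] 94
w9 99 [326.12 116.91] [104.31 105.32] 99
wrist10 101 [325.98 117.04] [103.94 105.64] 93
```

```bash
python3 - <<'E'
from h import *
from scipy.optimize import least_squares
c=CAL["wrist"];K=c["K"];Ti=np.linalg.inv(c["T_tool_cam"])
def pw(P):
    q=(Ti[:3,:3]@P.T).T+Ti[:3,3]; rr=np.hypot(q[:,0],q[:,1]); th=np.arctan2(rr,q[:,2])
    return np.c_[K[0,2]+K[0,0]*th*q[:,0]/rr,K[1,2]+K[1,1]*th*q[:,1]/rr]
a=np.linspace(0,2*np.pi,90)
def mod(x,y,z,tilt=0):
    # top rim; tilt about tool y raises lens
    P=np.c_[x+.0265*np.cos(a),y+.0265*np.sin(a),z-tilt*.0265*np.cos(a)]
    e=cv2.fitEllipseDirect(pw(P).astype(np.float32)); return np.array(e[0]),np.array(e[1])
for z in(-.006,-.009,-.012,-.015):
    r=least_squares(lambda p:mod(p[0],p[1],z)[0]-[326,117.06],[.071,0]); m=mod(*r.x,z); print("rim z",z,r.x,m)
E
```

```text
rim z -0.006 [0.071 0.   ] (array([327.7295, 117.9008]), array([101.6001, 102.8099]))
rim z -0.009 [ 0.071 -0.   ] (array([327.7457, 117.8044]), array([103.6008, 104.7062]))
rim z -0.012 [ 0.071 -0.   ] (array([327.7299, 117.7436]), array([105.5574, 106.8108]))
rim z -0.015 [0.071 0.   ] (array([327.7936, 117.7466]), array([107.5598, 108.9861]))
```

```bash
python3 - <<'E'
import cv2,numpy as np
a=cv2.imread("pics/wrist6.png")[80:150,0:120]; b=cv2.imread("pics/w2.png")[40:120,450:610]; c=cv2.imread("pics/w8.png")[90:160,15:145]
Z=[cv2.resize(x,None,fx=5,fy=5,interpolation=cv2.INTER_CUBIC) for x in(a,b,c)]
cv2.imwrite("pics/ca.png",Z[0]);cv2.imwrite("pics/cb.png",Z[1]);cv2.imwrite("pics/cc.png",Z[2])
E
```

```text
(no output)
```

View pics/cb.png

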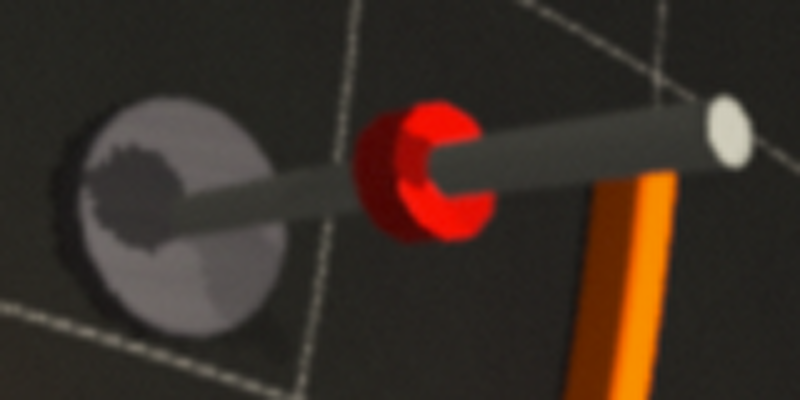

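View pics/cc.png

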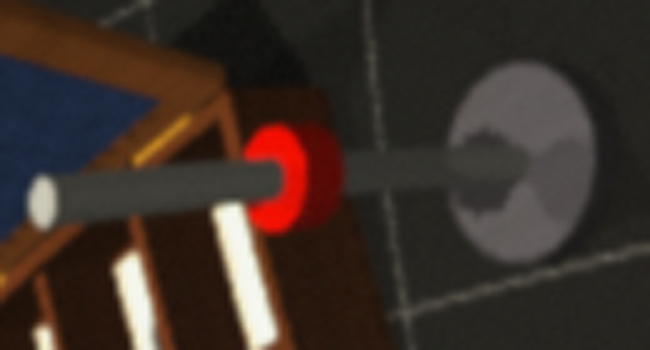

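Crop cb: base top centre (182,216), collar top face (446,171), post top (729,131). Crop cc: (521,162), (276,179), (43,202). I'll fit the collar height from the known base (14 mm) and post (180 mm) heights.

```bash
python3 - <<'E'
from h import *
from scipy.optimize import least_squares
c=CAL["wrist"];K=c["K"];Ti=np.linalg.inv(c["T_tool_cam"])
def pw(P,pos,rv):
    P=(P-pos)@R.from_rotvec(rv).as_matrix()
    q=(Ti[:3,:3]@P.T).T+Ti[:3,3]; rr=np.hypot(q[:,0],q[:,1]); th=np.arctan2(rr,q[:,2])
    return np.c_[K[0,2]+K[0,0]*th*q[:,0]/rr,K[1,2]+K[1,1]*th*q[:,1]/rr]
D={"w2":((.4302,.087,.1695),(-3.1261,-.2861,.0016),[(450+182/5,40+216/5),(450+446/5,40+171/5),(450+729/5,40+131/5)]),
"w8":((.4622,-.3322,.2082),(3.1306,-.1931,.0137),[(15+521/5,90+162/5),(15+276/5,90+179/5),(15+43/5,90+202/5)])}
for k,(p,rv,px) in D.items():
    px=np.array(px)-.4
    for free in(0,1):
        def f(v):
            x,y,z=v[:3]; pp=np.array(p)+np.r_[0,0,v[3]*free]
            return (pw(np.array([[x,y,.014],[x,y,z],[x,y,.18]]),pp,rv)-px).ravel()
        r=least_squares(f,[.581,-.063,.113,0],x_scale=[.01]*4); print(k,free,r.x,"mid",r.x[2]-.007,"res",r.fun)
E
```

```text
w2 0 [ 0.5813 -0.066   0.1119  0.    ] mid 0.1049363162684952 res [ 0.4666 -0.0665 -0.0217 -0.1388 -0.3953  0.1681]
w2 1 [ 0.5805 -0.0645  0.1121 -0.0018] mid 0.10514941173280187 res [ 0.0028  0.0147 -0.0231 -0.148   0.0127  0.1088]
w8 0 [ 0.5819 -0.0638  0.111   0.    ] mid 0.10403646536901331 res [-0.3696  0.1097 -0.0033 -0.0401  0.3824 -0.0512]
w8 1 [ 0.5815 -0.0661  0.1111 -0.0021] mid 0.10410858102335313 res [ 0.0043  0.0838 -0.004  -0.0484 -0.0019 -0.0163]
```

The wrist fits put the collar's middle at about 0.105 m, with the lens now at 0.1087 m. The side view also shows the lens too high. I'll lower by 4 mm.

drive_tool(slide=[[-0.001, 0, 0.002], [-0.001, 0, 0.004], [-0.001, 0, 0.004], [-0.001, 0, 0.004], [-0.001, 0, 0.004], [-0.001, 0, 0.004], [-0.001, 0, 0.004], [-0.001, 0, 0.004]], dr=[[0, 0, 0], [0, 0, 0], [0, 0, 0], [0, 0, 0], [0, 0, 0], [0, 0, 0], [0, 0, 0], [0, 0, 0]], hand=[0, 0, 0, 0, 0, 0, 0, 0])

```text
time_s: 12.9
position: [0.4373, 0.047, 0.1008]
eef_rot: [-3.136, 0.193, -0.0]
contact_force: [0.0, 0.4, 0.0]
opening: 0.149
```

```bash
python3 - <<'E'
from h import *
im=get_image("side"); cv2.imwrite("pics/s11.png",im[:,:,::-1]);im2=get_image("wrist"); cv2.imwrite("pics/w11.png",im2[:,:,::-1])
s=read_state();M=R.from_rotvec(s["eef_rot"]).as_matrix()
print(s["time_s"],s["position"],s["joint_velocities"],"tilt",np.arccos(-M[2,2]),s["contact_force"],s["opening"]*93)
print("lens",s["position"]+M@[.0712,0,-.0033])
Z=cv2.resize(im[155:285,255:375],None,fx=5,fy=4.6,interpolation=cv2.INTER_CUBIC);cv2.imwrite("pics/s11z.png",Z[:,:,::-1])
E
```

```text
13.0 [0.4373 0.0469 0.1008] [-0.0012 -0.0005  0.0005 -0.0003 -0.0014 -0.0003 -0.0007] tilt 0.00012622958181764208 [ 0.6647 -0.6135 -0.1697] 13.720698614311603
lens [0.508  0.0382 0.1041]
```

View pics/s11z.png

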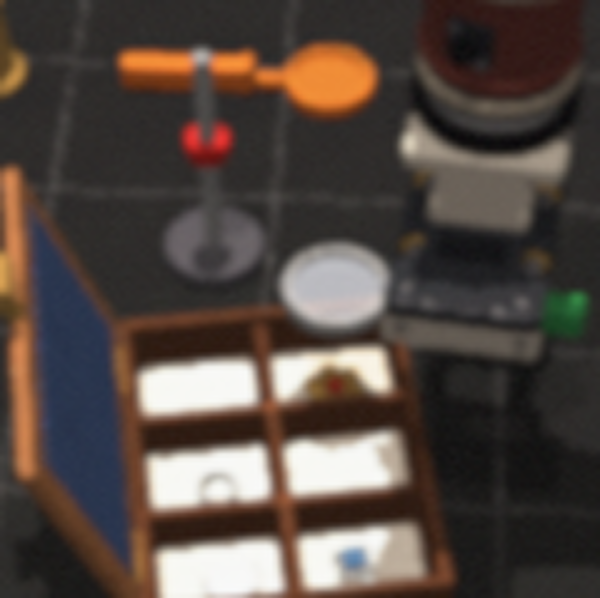

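View pics/w11.png

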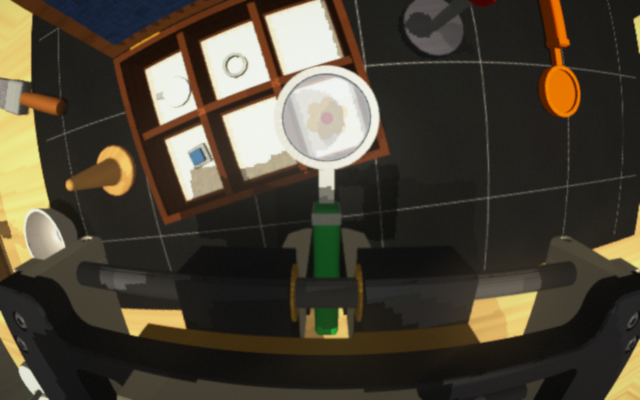

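The lens is over the brooch, the arm is still, and the lid is open with the jewellery undisturbed. The height estimates agree within about 2 mm, so I'll hand it in.

```bash
python3 -c "
from rig import *
print(close_job())"
```

```text
the job is handed in; nothing more can be done
None
```

I opened the lid by its knob to about 1.81 rad, so it rests open. I then gripped the green loupe by its handle, carried it over the case and handed the job in while still holding it there. That was at about 13 s of the 54 s allowed.

My last checks before handing in:
- **Lens position:** the arm's reading put the lens at (0.508, 0.038). The brooch was measured at about (0.508, 0.038) to (0.509, 0.039), so they agree within about 2 mm.
- **Level and steady:** the tool's tilt was under 0.001 rad, the joint speeds were near zero, and the grip was 13.7 mm on the handle. The wrist pictures up to the last lowering showed no slip.
- **Lid and jewellery:** in the pictures the lid was open and the jewellery looked unmoved.
- **Lens height:** the arm's reading gave 0.104 m.
- **Height disagreement:** the cameras disagreed on the collar's middle:
  - The wrist camera gave about 0.104–0.106 m; the side camera gave about 0.1075 m for the collar but also read the lens as high (about 0.109 m by estimate).
  - Compared within each camera, the lens is within about 2 mm of the collar's middle. The worst mix of readings would put it about 5 mm off, still inside the 7 mm limit.

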